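# Seat and clamp a metallographic specimen in the stage insert

## Task

Get the mounted specimen ready for the microscope: push its carrier along the channel of the stage insert until it bears firmly but gently against the tip of the stop screw, and only then flip the clamp lever over with a fingertip so that it snaps shut behind the carrier and holds it against the screw. Do not ram the screw (keep the load on it below 14 N), do not shift anything else on the bench, and let go of everything at the end.

Things in the scene. Friction and masses are not known exactly. Their poses are not given: they have to be found in the camera images.
- fixture: fixed stage insert: aluminium plate 210 (x) x 200 (y) x 12 mm. Origin: centre of its underside, z up; the carrier is pushed along its +x. On its top a straight channel along x, centred at y = -30 mm, runs from x = -100 to +30 mm between two rails 6 mm wide and 6 mm high, 38 mm apart inside. The stop stands at the channel's +x end, the clamp lever on its +y side.
- carrier: loose carrier in the channel: aluminium block 50 (x, along the channel) x 36 x 20 mm with a black round specimen mount, 30 mm wide and 12 high, on top; 0.14 to 0.28 kg. Origin: centre of the block's underside. Starts 26 to 92 mm short of the screw. Push the middle of its rear (-x) face, 8 to 18 mm above the plate's top (over the rails); its faces are smooth, sliding takes under 1 N.
- stop: fixed steel bracket 16 x 36 x 30 mm. Origin: foot of its face towards the carrier, at x = 88 mm of the insert. From this face, 13 mm above the plate's top, a rigid 10 mm screw points along -x. It stands out 7 to 37 mm, set anew each time and not measured: find its tip by feel with the carrier. Firm means 6 to 10 N on the screw for half a second; over 14 N harms it.
- clamp (a joint): angle of the clamp lever, rad, about clamp_pivot, counter-clockwise from above: 0 open (start), 1.03 to 1.6 shut on a seated carrier, 1.9 shut on nothing. Over-centre spring: below 0.62 it springs back open, above it snaps shut by itself. It takes about 4 N at the knob to start, falling to nothing at 0.62. Pushing on once it is shut loads the screw with 1.4 times the push.
- clamp_pivot (a point): vertical axis of the clamp lever, at x = 10, y = 25, z = 25 mm of the insert. At angle 0 a 55 mm arm with a 12 mm rubber nose points at 195 degrees from the insert's x axis (counter-clockwise), the 75 mm handle arm at 35 degrees; both 20 to 30 mm above the bench. Shut, the nose stands across the channel and presses the carrier's rear face with 4 to 7 N.
- clamp_knob (a point): centre of the top of the lever's upright black knob, a post 16 mm in diameter and 40 mm tall (21 to 61 mm above the bench), at the end of the handle arm, 75 mm from clamp_pivot; it moves with the lever. Push it sideways, counter-clockwise about the pivot. A spring strut joins the lever to a fixed post, 46 mm above the bench, 50 mm from the pivot at 165 degrees: keep clear of it.
- spare_puck: bystander: loose black specimen mount, 30 mm in diameter, 20 mm high, on the insert's plate near its -x, +y corner; origin at the centre of its underside
- spare_carrier: bystander: empty aluminium carrier block 50 x 36 x 20 mm on the bench, on the insert's -y side; origin at the centre of its underside
- oil_bottle: bystander: small amber bottle, 34 mm in diameter, 75 mm tall, on the insert's -y side; origin at the centre of its underside
- dish: bystander: flat glass dish, 90 mm in diameter, 14 mm high, on the insert's +y side; origin at the centre of its underside
- driver: bystander: screwdriver 160 mm long lying beyond the insert; origin on its underside near the middle
- mouse: bystander: black computer mouse, 100 x 60 x 32 mm, to the robot's left; origin at the centre of its underside
- specimen_box: bystander: open wooden box with compartments, 100 x 140 x 45 mm, to the robot's right; origin at the centre of its underside
There are look-alikes about, which are no part of the job. Leave any pink or turquoise look-alike of the carrier alone.

How it is judged:
By the outcome, as a careful person would: the job done as asked, in the order asked, and still so for the second after the job is handed in, with the robot touching nothing.
It also fails if it takes over 54 s, if anything falls off the work surface, if the arm or the gripper's body presses on something with over 40 N, if the wrist force passes 120 N, or if a joint passes its speed limit or range.

## Robot

A 7-joint arm with a two-finger parallel gripper is mounted at the origin on the work surface. World frame = base frame: x ahead of the robot, y to its left, z up, the work surface at z = 0. Lengths are in m, angles in rad, forces in N, time in s.
With the tool pointing down it reaches from about 0.425 to 0.925 m from the base axis. Payload 6.8 kg.
Tool frame: the origin (TCP) lies at the very end of the fingers, on their centre line; the grasp point (between the pads) lies 19 mm behind it; z points along the fingers, y is the line along which they close (so a half turn about z gives the same grasp; the last joint's range is limited). The gripper opens to 85 mm and grips with 20 to 120 N. Pads are 22 mm wide; open, the fingers measure 114 mm over their backs; the gripper's body (76 mm by 85 mm) begins 54 mm behind the grasp point. The pads swing forward as they close: fully open they stand 13 mm farther back than shut.
Start: joints at [1.034, 0.477, 0.022, 1.555, -0.011, 1.109, -0.083], TCP at [0.281, -0.614, 0.231] pointing down, gripper open.
Joint ranges: [-2.96, 2.96], [-0.34, 2.1], [-1.41, 1.46], [0.24, 2.44], [-1.37, 4.51], [0.17, 1.92], [-2.96, 2.96]. Speed limits (rad/s): [2.39, 2.39, 3.14, 3.14, 3.14, 3.14, 3.14].

## Interface

Orientations are given as a unit quaternion [w, x, y, z].
In Python, from station import bot gives the robot as it stands.
- The arm moves only by the tool jog_arm, never from a script. Its argument "motion" is a list of rows, each a list of 7 numbers: the turn, a rotation vector about the tool's x, y, z in rad, then the shift along the tool's x, y, z in mm, then the finger opening in mm, from 0 to 85.4. A call has 1 to 10 rows; each row is the pose to reach, as a shift and turn from the pose commanded when the call began, along the tool's axes at that moment; what a row does not reach only later rows make up. A row lasts 1/8 s, in which the tool goes at most 62.5 mm and 10.7 degrees, less where a joint would pass 70% of its speed; a pose out of reach is approached as far as the arm can. A call with a gripper value outside its range is refused whole. The fingers move at their own pace and stop on an object; "grip_force" is the grip in N (left out, the last holds). Time passes only in rows, so rows that repeat a pose let the fingers close. It gives the time, the measured TCP pose, the force, the opening and the grip force at its end, in the units of the state.
- bot.get_obs(): the state, without advancing time (a new reading comes with each control period).
- bot.read_camera(name): name is "side" or "top" or "wrist"; returns a dict with "pixels" (420x560x3 uint8, red, green, blue), "camera_matrix" (3x3 intrinsics, pixels), "T" (4x4, takes a point from camera to world coordinates); the wrist camera has in their place "tool_from_camera" (4x4, takes a point from camera to tool coordinates, whose origin is the TCP and whose axes are the flange's). Camera axes: x right, y down, z forward; pixel columns grow to the right and rows downward; lengths in m; the calibration is good to about 2 mm. A picture is of the moment at which its call begins: read the wrist's pose just before it. There is no depth.
- bot.hand_in(): hands the job in; it is judged then, once.
Trained networks look in a picture, given as the dict that the camera call returned (one of the last four; its "shot" number tells which), for a name from the list of things; names that differ only in an ending like _2 or _b are one class to them, and where a whole thing is asked for, a point or a joint stands for the part that bears it (a point fixed in the world has none). Each returns a list of dicts, best first, with "score" (0 to 1); they miss things now and then, are a little off and sometimes report something else, mostly with a low value. They report only what shows in the picture. A call takes as long as a camera call. They do not tell look-alikes from the thing itself.
- bot.spot_in(thing, picture): "xy" ([column, row] in pixels, amid what is visible of it).
- bot.tip_of(thing, picture): "xy" ([column, row] in pixels: a listed point, or the origin of a listed thing).
The state is a dict: "t": time; "q": joint angles; "joint_vel": joint speeds; "joint_torque": joint torques, N m; "eef_pos": TCP position; "tool_rot": TCP orientation; "contact_force": force on the tool from outside, world axes, zero at the start; "torque": the same for the moment, N m; "gripper_width": opening from 0.0 (shut) to 1.0 (fully open); "grasp_force": force on a finger pad.
Only numpy, scipy, OpenCV 4.12 (cv2) and the standard library are available. Lean on these libraries where they do the work, as an engineer would, in place of code of your own. Each camera call takes 0.05 s, during which the arm holds its last target. There are 200 camera calls.

## Working session

There is one attempt and no reset: what is moved stays moved. The work goes in short steps, Python scripts to look and compute and a tool call to move; the robot and the scene stay as the last step left them, time stands still between calls to the robot, and variables do not carry over. Pictures are saved under pics/ and viewed, at most 10 in all, crops included, and the job is handed in when it is done.

Besides the shell and the picture viewer there is one more tool, called in YAML: its name, and indented under it one key for each argument. jog_arm: Moves the arm, as the interface text tells. Its arguments: {"type":"object","properties":{"motion":{"type":"array"},"grip_force":{"type":"number"}},"required":["motion"]}

```bash
mkdir -p pics; ls
cat > h.py <<'E'
import numpy as np, cv2
from station import bot
def ray(p,xy):
    K=p["camera_matrix"];T=np.array(p["T"]);d=T[:3,:3]@np.linalg.solve(np.array(K),[xy[0],xy[1],1]);return T[:3,3],d
def at(p,xy,z):
    o,d=ray(p,xy);return o+d*(z-o[2])/d[2]
def save(p,n): cv2.imwrite(f"pics/{n}.png",np.array(p["pixels"])[...,::-1])
E
python3 - <<'E'
from h import *
o=bot.get_obs();print({k:np.round(v,3).tolist() for k,v in o.items()})
Z=dict(fixture=0,carrier=.012,stop=.012,clamp_pivot=.025,clamp_knob=.061,clamp=.03,spare_puck=.012,spare_carrier=0,oil_bottle=0,dish=0,driver=0,mouse=0,specimen_box=0)
for c in("top","side"):
    p=bot.read_camera(c);save(p,c+"1")
    for n,z in Z.items():
        try:
            for r in bot.tip_of(n,p)[:3]: print(c,n,round(r["score"],2),np.round(r["xy"]),np.round(at(p,r["xy"],z),3))
        except Exception as e: print(c,n,e)
E
```

```text
pics
{'t': 0.0, 'q': [1.034, 0.478, 0.022, 1.556, -0.011, 1.109, -0.083], 'joint_vel': [0.0, -0.001, 0.001, -0.001, -0.0, 0.001, 0.001], 'joint_torque': [0.0, -59.646, 1.608, -28.12, 0.012, 0.009, -0.0], 'eef_pos': [0.28, -0.613, 0.23], 'tool_rot': [-0.001, 0.977, 0.213, -0.0], 'contact_force': [-0.578, 0.014, -0.002], 'torque': [-0.045, -0.023, 0.02], 'grasp_force': 0.0, 'gripper_width': 1.004}
top fixture 0.64 [252. 207.] [0.561 0.06  0.   ]
top fixture 0.16 [241. 197.] [0.589 0.096 0.   ]
top carrier 0.75 [237. 270.] [0.371 0.099 0.012]
top carrier 0.73 [199. 253.] [0.419 0.212 0.012]
top carrier 0.66 [260. 217.] [0.531 0.035 0.012]
top stop 0.44 [260. 172.] [0.666 0.04  0.012]
top clamp_pivot 0.74 [241. 198.] [0.583 0.093 0.025]
top clamp_pivot 0.47 [261. 216.] [0.533 0.034 0.025]
top clamp_knob 0.67 [230. 171.] [0.656 0.126 0.061]
top clamp it knows: carrier, clamp_knob, clamp_pivot, dish, driver, fixture, mouse, oil_bottle, spare_carrier, spare_puck, specimen_box, stop
top spare_puck 0.46 [228. 227.] [0.499 0.13  0.012]
top spare_carrier 0.71 [297. 218.] [ 0.53  -0.075  0.   ]

[... 816 characters left out ...]
94 [224. 258.] [0.652 0.133 0.061]
side clamp_knob 0.61 [232. 240.] [0.65  0.078 0.061]
side clamp it knows: carrier, clamp_knob, clamp_pivot, dish, driver, fixture, mouse, oil_bottle, spare_carrier, spare_puck, specimen_box, stop
side spare_puck 0.63 [290. 282.] [0.51  0.132 0.012]
side spare_puck 0.5 [264. 258.] [0.58  0.078 0.012]
side spare_carrier 0.82 [298. 219.] [ 0.524 -0.073  0.   ]
side oil_bottle 0.56 [257. 208.] [ 0.636 -0.092  0.   ]
side dish 0.69 [242. 330.] [0.586 0.255 0.   ]
side driver 0.61 [289. 281.] [0.514 0.121 0.   ]
side driver 0.55 [194. 246.] [0.756 0.064 0.   ]
side mouse 0.65 [295. 406.] [0.46  0.376 0.   ]
side specimen_box 0.9 [301. 143.] [ 0.567 -0.415  0.   ]
```

Run:
```python
import cv2,numpy as np
a=cv2.imread("pics/top1.png")[120:300,170:330];b=cv2.imread("pics/side1.png")[190:350,190:380]
a=cv2.resize(a,None,fx=2.4,fy=2.4,interpolation=3)
b=cv2.resize(b,None,fx=2.1,fy=2.1,interpolation=3)
c=np.zeros((440,800,3),np.uint8);c[:a.shape[0],:a.shape[1]]=a;c[:b.shape[0],400:400+b.shape[1]]=b[:,:400]
cv2.imwrite("pics/c1.png",c)
```

```text
(no output)
```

View pics/c1.png

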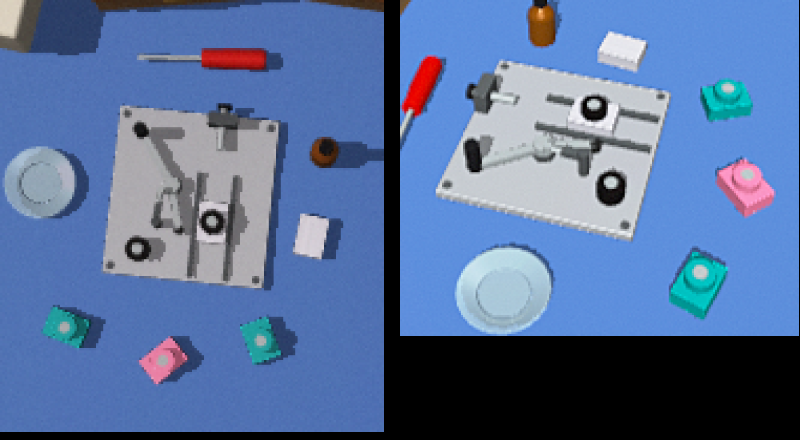

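```bash
cat >> h.py <<'E'
def plate(p):
    z=.012;X0,Y0,S=.40,-.10,2000.
    T=np.linalg.inv(np.array(p["T"]));K=np.array(p["camera_matrix"])
    H=K@np.column_stack([T[:3,0],T[:3,1],T[:3,2]*z+T[:3,3]])      # (x,y,1)->pix
    G=H@np.array([[1/S,0,X0],[0,1/S,Y0],[0,0,1]])
    w=cv2.warpPerspective(np.ascontiguousarray(p["pixels"]),np.linalg.inv(G),(640,640))
    s=cv2.cvtColor(w,cv2.COLOR_RGB2HSV)
    m=((s[...,1]<60)&(s[...,2]>90)).astype(np.uint8)
    m=cv2.morphologyEx(m,cv2.MORPH_CLOSE,np.ones((25,25)))
    m=cv2.morphologyEx(m,cv2.MORPH_OPEN,np.ones((61,61)))
    c=max(cv2.findContours(m,0,1)[0],key=cv2.contourArea)
    (x,y),sz,a=cv2.minAreaRect(c);return np.array([x/S+X0,y/S+Y0]),np.array(sz)/S,a
E
python3 - <<'E'
from h import *
ps=[bot.read_camera(c) for c in("top","side")]
for p in ps: print(plate(p))
# model fit from triangulated network points
M=dict(fixture=(0,0),clamp_pivot=(10,25),clamp_knob=(71.4,68),stop=(88,-30))
Z=dict(fixture=0,clamp_pivot=.025,clamp_knob=.061,stop=.012)
A=[];B=[]
for p in ps:
    for n in M:
        r=bot.tip_of(n,p)[0]; A.append(M[n]);B.append(at(p,r["xy"],Z[n])[:2]*1000)
A=np.array(A,float);B=np.array(B)
a=A-A.mean(0);b=B-B.mean(0);th=np.arctan2((a[:,0]*b[:,1]-a[:,1]*b[:,0]).sum(),(a*b).sum())
R=np.array([[np.cos(th),-np.sin(th)],[np.sin(th),np.cos(th)]]);t=B.mean(0)-R@A.mean(0)
print(np.degrees(th),t);print(np.round(B-A@R.T-t,1))
for p in ps:
    for r in bot.spot_in("carrier",p)[:5]:
        w=at(p,r["xy"],.038)[:2]*1000; print(round(r["score"],2),np.round(r["xy"]),np.round(w),"insert",np.round(R.T@(w-t)))
E
```

```text
(array([0.57525049, 0.06910602]), array([0.19981378, 0.21012514]), 85.66769409179688)
(array([0.58290771, 0.07330688]), array([0.2056082 , 0.22075003]), 85.74398040771484)Traceback (most recent call last):
  File "<stdin>", line 10, in <module>
IndexError: list index out of range
```

jog_arm:
  motion:
    - [0,0,0.18,57,-43,0,0]
    - [0,0,0.36,114,-86,0,0]
    - [0,0,0.504,171,-128,0,0]
    - [0,0,0.504,228,-171,0,0]
    - [0,0,0.504,285,-214,20,0]
    - [0,0,0.504,319,-265,40,0]
    - [0,0,0.504,353,-320,60,0]
    - [0,0,0.504,386,-380,80,0]
    - [0,0,0.504,420,-440,100,0]
    - [0,0,0.504,454,-490,100,0]
  grip_force: 40

```text
t: 2.7
eef_pos: [0.4809, -0.0419, 0.1407]
tool_rot: [0.0, 0.999, -0.038, -0.0]
contact_force: [2.3, -0.5, 0.3]
gripper_width: -0.002
grasp_force: 0.0
```

jog_arm:
  motion:
    - [0,0,0,0,0,0,0]
    - [0,0,0,0,0,0,0]
    - [0,0,0,0,0,0,0]

```text
t: 3.08
eef_pos: [0.4811, -0.0453, 0.1414]
tool_rot: [0.0, 0.999, -0.039, 0.0]
contact_force: [-0.4, 0.4, 0.0]
gripper_width: -0.002
grasp_force: 0.0
```

```bash
cat >> h.py <<'E'
th=np.radians(-4.33);R2=np.array([[np.cos(th),-np.sin(th)],[np.sin(th),np.cos(th)]]);t2=np.array([.5752,.0691])
def ins(w): return R2.T@(np.asarray(w)[:2]-t2)*1000
def wor(i): return R2@(np.asarray(i)/1000)+t2
from scipy.spatial.transform import Rotation as Ro
def st():
    o=bot.get_obs();q=o["tool_rot"];R=Ro.from_quat([q[1],q[2],q[3],q[0]])
    print(round(o["t"],2),"pos",np.round(o["eef_pos"],4),"ins",np.round(ins(o["eef_pos"]),1),"yaw",np.degrees(np.arctan2(*R.as_matrix()[[1,0],0])).round(2),"F",np.round(o["contact_force"],2),"grip",round(o["gripper_width"],2))
    return o,R.as_matrix()
def wrist():
    o,R=st();p=bot.read_camera("wrist");T=np.eye(4);T[:3,:3]=R;T[:3,3]=o["eef_pos"];p["T"]=T@np.array(p["tool_from_camera"]);return p
def toolshift(i,z):
    o=bot.get_obs();q=o["tool_rot"];R=Ro.from_quat([q[1],q[2],q[3],q[0]]).as_matrix()
    return np.round(R.T@(np.r_[wor(i),z]-o["eef_pos"])*1000,1)
E
python3 - <<'E'
from h import *
p=wrist();save(p,"w1");
for n,z in dict(carrier=.012,clamp_pivot=.025,clamp_knob=.061,stop=.012,spare_puck=.012).items():
    for r in bot.tip_of(n,p)[:2]: print(n,round(r["score"],2),np.round(r["xy"]),np.round(ins(at(p,r["xy"],z)),1))
print(toolshift((-95,-30),.023))
E
```

```text
3.08 pos [ 0.4811 -0.0453  0.1414] ins [ -85.1 -121.2] yaw -4.47 F [-0.42  0.41  0.03] grip -0.0
carrier 0.86 [ 14. 285.] [-165.2  123.7]
carrier 0.83 [144. 311.] [-193.     7.2]
clamp_pivot 0.83 [78. 73.] [13.7 26.5]
stop 0.39 [ 66. 182.] [-70.   58.7]
spare_puck 0.77 [ 67. 180.] [-68.  57.]
[ -9.9 -90.  118.3]
```

View pics/w1.png

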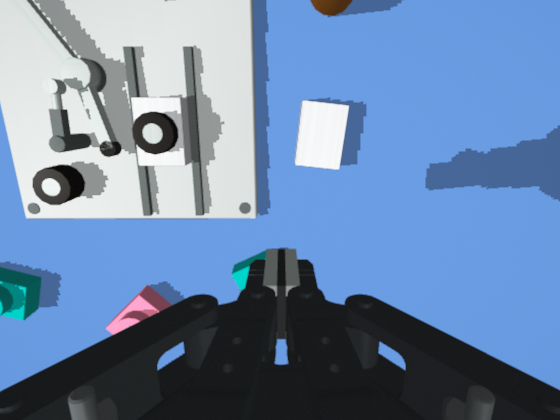

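jog_arm:
  motion:
    - [0,0,0,-5,-45,10,0]
    - [0,0,0,-10,-90,40,0]
    - [0,0,0,-10,-90,60,0]
    - [0,0,0,-10,-90,60,0]

```text
t: 3.88
eef_pos: [0.4767, 0.0469, 0.08]
tool_rot: [0.0, 0.999, -0.037, -0.002]
contact_force: [0.3, 0.8, -0.1]
gripper_width: -0.001
grasp_force: 0.0
```

Run:
```python
from h import *
p=wrist();save(p,"w2")
print(toolshift((-95,-30),.023))
im=cv2.imread("pics/w2.png");cv2.imwrite("pics/w2c.png",cv2.resize(im[0:280,130:430],None,fx=2,fy=2))
np.savez("w2.npz",T=p["T"],K=p["camera_matrix"])
for n,z in dict(carrier=.012,clamp_pivot=.025,clamp_knob=.061,stop=.012).items():
    for r in bot.tip_of(n,p)[:2]: print(n,round(r["score"],2),np.round(r["xy"]),np.round(ins(at(p,r["xy"],z)),1))
```

```text
3.88 pos [0.4767 0.0469 0.08  ] ins [-96.5 -29.5] yaw -4.26 F [ 0.28  0.76 -0.08] grip -0.0
[ 0.7  0.1 57.9]
carrier 0.79 [285. 116.] [-28.2 -32. ]
carrier 0.71 [ 66. 312.] [-165.6  126.5]
clamp_pivot 0.87 [181.  37.] [12.7 24.4]
```

View pics/w2c.png

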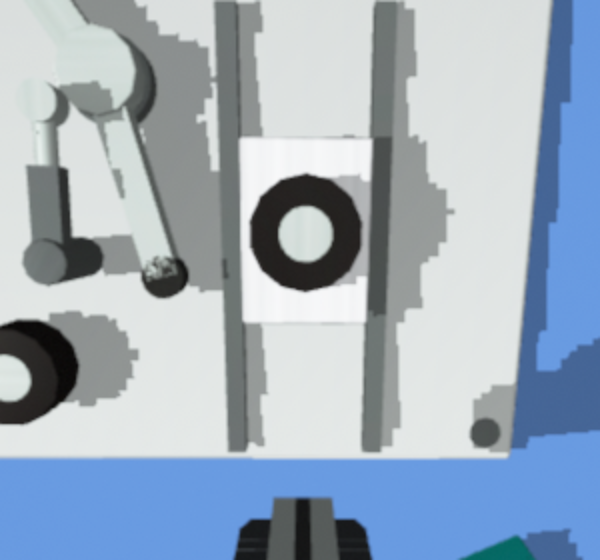

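jog_arm:
  motion:
    - [0,0,0,0,0,30,0]
    - [0,0,0,0,0,50,0]
    - [0,0,0,0,0,57,0]
    - [0,0,0,5,0,57,0]
    - [0,0,0,15,0,57,0]
    - [0,0,0,22,0,57,0]
    - [0,0,0,26,0,57,0]
    - [0,0,0,30,0,57,0]
    - [0,0,0,34,0,57,0]
    - [0,0,0,38,0,57,0]

```text
t: 5.38
eef_pos: [0.5157, 0.0441, 0.0241]
tool_rot: [0.0, 0.999, -0.038, -0.0]
contact_force: [-1.4, 0.3, 0.6]
gripper_width: 0.001
grasp_force: 0.3
```

jog_arm:
  motion:
    - [0,0,0,4,0,0,0]
    - [0,0,0,8,0,0,0]
    - [0,0,0,12,0,0,0]
    - [0,0,0,16,0,0,0]
    - [0,0,0,20,0,0,0]
    - [0,0,0,24,0,0,0]
    - [0,0,0,28,0,0,0]
    - [0,0,0,31,0,0,0]
    - [0,0,0,33,0,0,0]
    - [0,0,0,34,0,0,0]

```text
t: 6.62
eef_pos: [0.5498, 0.0415, 0.0242]
tool_rot: [-0.0, 0.999, -0.038, -0.0]
contact_force: [-0.6, -0.1, 0.1]
gripper_width: -0.001
grasp_force: 0.3
```

Run:
```python
from h import *
p=wrist();save(p,"w3")
```

```text
6.62 pos [0.5498 0.0415 0.0242] ins [-23.2 -29.4] yaw -4.31 F [-0.59 -0.13  0.1 ] grip -0.0
```

View pics/w3.png

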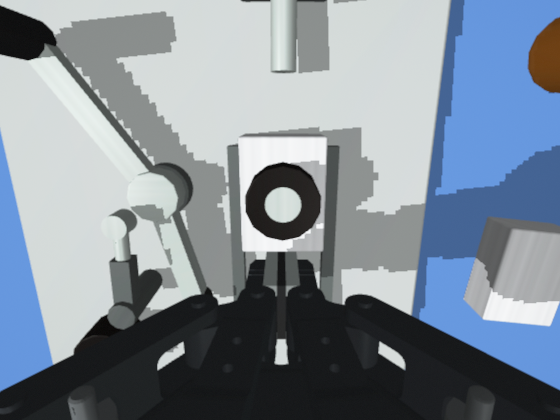

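Run:
```python
from h import *
p=wrist()
for xy,z in [((284,72),.028),((284,135),.032),((284,250),.032)]: print(ins(at(p,xy,z)))
```

```text
6.67 pos [0.5499 0.0415 0.0242] ins [-23.1 -29.4] yaw -4.31 F [ 0.04 -0.74  0.39] grip 0.0
[ 62.32874819 -30.54008954]
[ 38.44717317 -30.56038995]
[-11.1364453  -30.67764373]
```

jog_arm:
  motion:
    - [0,0,0,3,0.5,0,0]
    - [0,0,0,6,1,0,0]
    - [0,0,0,9,1,0,0]
    - [0,0,0,12,1,0,0]
    - [0,0,0,15,1,0,0]
    - [0,0,0,17,1,0,0]
    - [0,0,0,18,1,0,0]
    - [0,0,0,19,1,0,0]
    - [0,0,0,19,1,0,0]

```text
t: 7.85
eef_pos: [0.5687, 0.0391, 0.0242]
tool_rot: [-0.0, 0.999, -0.038, 0.0]
contact_force: [-0.1, -0.1, 0.3]
gripper_width: -0.002
grasp_force: 0.0
```

jog_arm:
  motion:
    - [0,0,0,0.5,0,0,0]
    - [0,0,0,1,0,0,0]
    - [0,0,0,1.5,0,0,0]
    - [0,0,0,2,0,0,0]
    - [0,0,0,2,0,0,0]

```text
t: 8.48
eef_pos: [0.5707, 0.039, 0.0242]
tool_rot: [-0.0, 0.999, -0.038, 0.0]
contact_force: [-1.2, 0.4, 0.2]
gripper_width: 0.004
grasp_force: 0.2
```

jog_arm:
  motion:
    - [0,0,0,0.5,0,0,0]
    - [0,0,0,1,0,0,0]
    - [0,0,0,1,0,0,0]

```text
t: 8.85
eef_pos: [0.5717, 0.0389, 0.0242]
tool_rot: [0.0, 0.999, -0.038, 0.0]
contact_force: [-0.6, -0.1, 0.1]
gripper_width: 0.001
grasp_force: 0.1
```

jog_arm:
  motion:
    - [0,0,0,0.5,0,0,0]
    - [0,0,0,0.5,0,0,0]

```text
t: 9.1
eef_pos: [0.5722, 0.0388, 0.0242]
tool_rot: [0.0, 0.999, -0.038, 0.0]
contact_force: [-0.9, 0.5, -0.4]
gripper_width: -0.002
grasp_force: 0.2
```

jog_arm:
  motion:
    - [0,0,0,0.5,0,0,0]
    - [0,0,0,0.5,0,0,0]

```text
t: 9.35
eef_pos: [0.5727, 0.0388, 0.0242]
tool_rot: [-0.0, 0.999, -0.038, 0.0]
contact_force: [-1.0, -0.3, 0.2]
gripper_width: 0.002
grasp_force: 0.2
```

jog_arm:
  motion:
    - [0,0,0,0.5,0,0,0]
    - [0,0,0,0.5,0,0,0]

```text
t: 9.6
eef_pos: [0.5732, 0.0387, 0.0242]
tool_rot: [-0.0, 0.999, -0.038, 0.0]
contact_force: [0.0, 0.2, 0.7]
gripper_width: -0.0
grasp_force: 0.2
```

jog_arm:
  motion:
    - [0,0,0,0.5,0,0,0]
    - [0,0,0,0.5,0,0,0]

```text
t: 9.85
eef_pos: [0.5737, 0.0387, 0.0242]
tool_rot: [-0.0, 0.999, -0.038, 0.0]
contact_force: [-0.2, -0.1, 0.2]
gripper_width: 0.003
grasp_force: 0.2
```

jog_arm:
  motion:
    - [0,0,0,0.5,0,0,0]
    - [0,0,0,0.5,0,0,0]

```text
t: 10.1
eef_pos: [0.5742, 0.0386, 0.0242]
tool_rot: [0.0, 0.999, -0.038, 0.0]
contact_force: [0.4, 0.2, -0.1]
gripper_width: 0.005
grasp_force: 0.2
```

jog_arm:
  motion:
    - [0,0,0,0.5,0,0,0]
    - [0,0,0,0.5,0,0,0]

```text
t: 10.35
eef_pos: [0.5745, 0.0386, 0.0241]
tool_rot: [0.0, 0.999, -0.038, -0.0]
contact_force: [-1.3, 0.4, 0.3]
gripper_width: 0.0
grasp_force: 0.5
```

jog_arm:
  motion:
    - [0,0,0,0.3,0,0,0]
    - [0,0,0,0.3,0,0,0]

```text
t: 10.6
eef_pos: [0.5745, 0.0386, 0.0241]
tool_rot: [0.0, 0.999, -0.038, -0.0]
contact_force: [-2.7, 0.6, 1.2]
gripper_width: -0.003
grasp_force: 1.1
```

jog_arm:
  motion:
    - [0,0,0,0.3,0,0,0]
    - [0,0,0,0.5,0,0,0]
    - [0,0,0,0.5,0,0,0]

```text
t: 10.98
eef_pos: [0.5745, 0.0386, 0.0239]
tool_rot: [0.0, 0.999, -0.038, -0.001]
contact_force: [-5.2, -0.2, 2.0]
gripper_width: 0.001
grasp_force: 2.6
```

jog_arm:
  motion:
    - [0,0,0,0.3,0,0,0]
    - [0,0,0,0.5,0,0,0]
    - [0,0,0,0.5,0,0,0]

```text
t: 11.35
eef_pos: [0.5746, 0.0386, 0.0238]
tool_rot: [0.0, 0.999, -0.037, -0.001]
contact_force: [-6.4, 0.8, 2.6]
gripper_width: 0.002
grasp_force: 3.1
```

jog_arm:
  motion:
    - [0,0,0,0.3,0,0,0]
    - [0,0,0,0.3,0,0,0]
    - [0,0,0,0.3,0,0,0]

```text
t: 11.72
eef_pos: [0.5746, 0.0386, 0.0238]
tool_rot: [0.0, 0.999, -0.038, -0.001]
contact_force: [-6.4, 0.8, 2.9]
gripper_width: -0.001
grasp_force: 3.4
```

jog_arm:
  motion:
    - [0,0,0,0,0,0,0]
    - [0,0,0,0,0,0,0]
    - [0,0,0,0,0,0,0]

```text
t: 12.1
eef_pos: [0.5746, 0.0386, 0.0237]
tool_rot: [0.0, 0.999, -0.038, -0.002]
contact_force: [-6.5, 0.7, 3.1]
gripper_width: 0.001
grasp_force: 3.4
```

jog_arm:
  motion:
    - [0,0,0,0,0,0,0]
    - [0,0,0,0,0,0,0]
    - [0,0,0,0,0,0,0]

```text
t: 12.48
eef_pos: [0.5746, 0.0386, 0.0237]
tool_rot: [0.0, 0.999, -0.037, -0.001]
contact_force: [-6.9, 1.2, 3.3]
gripper_width: -0.002
grasp_force: 3.4
```

jog_arm:
  motion:
    - [0,0,0,0.3,0,0,0]
    - [0,0,0,0.3,0,0,0]
    - [0,0,0,0.3,0,0,0]
    - [0,0,0,0.3,0,0,0]

```text
t: 12.98
eef_pos: [0.5746, 0.0385, 0.0237]
tool_rot: [0.0, 0.999, -0.037, -0.002]
contact_force: [-7.7, 0.8, 3.3]
gripper_width: -0.002
grasp_force: 3.7
```

jog_arm:
  motion:
    - [0,0,0,0,0,0,0]
    - [0,0,0,0,0,0,0]
    - [0,0,0,0,0,0,0]

```text
t: 13.35
eef_pos: [0.5746, 0.0386, 0.0237]
tool_rot: [0.0, 0.999, -0.037, -0.002]
contact_force: [-7.3, 1.7, 2.8]
gripper_width: -0.005
grasp_force: 3.7
```

jog_arm:
  motion:
    - [0,0,0,0,0,0,0]
    - [0,0,0,0,0,0,0]
    - [0,0,0,0,0,0,0]

```text
t: 13.72
eef_pos: [0.5746, 0.0385, 0.0237]
tool_rot: [0.0, 0.999, -0.038, -0.002]
contact_force: [-7.0, 1.2, 3.3]
gripper_width: 0.004
grasp_force: 3.7
```

jog_arm:
  motion:
    - [0,0,0,-0.7,0,0,0]
    - [0,0,0,-1.4,0,0,0]
    - [0,0,0,-3,0,0,0]
    - [0,0,0,-8,0,0,0]
    - [0,0,0,-20,0,0,0]
    - [0,0,0,-28,0,-10,0]
    - [0,0,0,-28,0,-50,0]
    - [0,0,0,-28,0,-90,0]
    - [0,0,0,-28,0,-100,0]
    - [0,0,0,-28,0,-100,0]

```text
t: 14.98
eef_pos: [0.5487, 0.0406, 0.1249]
tool_rot: [-0.0, 0.999, -0.038, 0.001]
contact_force: [-0.7, 0.8, -0.3]
gripper_width: 0.002
grasp_force: 0.0
```

Run:
```python
from h import *
p=wrist();save(p,"w4")
for n,z in dict(carrier=.012,clamp_pivot=.025,clamp_knob=.061,stop=.012).items():
    for r in bot.tip_of(n,p)[:2]: print(n,round(r["score"],2),np.round(r["xy"]),np.round(ins(at(p,r["xy"],z)),1))
print(toolshift((92,38),.12))
```

```text
14.97 pos [0.5487 0.0406 0.1249] ins [-24.3 -30.4] yaw -4.32 F [-0.71  0.8  -0.26] grip 0.0
carrier 0.84 [114. 348.] [-160.7  122.5]
carrier 0.78 [282. 126.] [ 36.5 -31. ]
clamp_pivot 0.75 [205. 159.] [13.8 25.4]
clamp_knob 0.94 [109.  62.] [74.2 69. ]
stop 0.73 [280.  48.] [ 90.1 -29.4]
[117.3 -68.5   2.7]
```

View pics/w4.png

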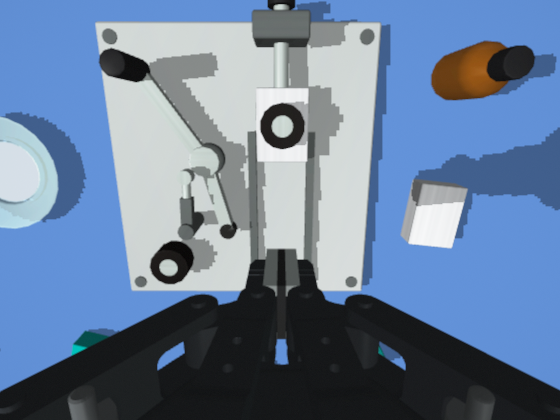

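jog_arm:
  motion:
    - [0,0,0.18,35,-23,0,0]
    - [0,0,0.36,70,-46,0,0]
    - [0,0,0.54,105,-69,0,0]
    - [0,0,0.7,122,-79,0,0]
    - [0,0,0.7,122,-79,0,0]
    - [0,0,0.7,122,-79,0,0]

```text
t: 15.98
eef_pos: [0.675, 0.1095, 0.1232]
tool_rot: [0.001, 0.926, -0.377, -0.001]
contact_force: [-0.1, -0.2, -0.4]
gripper_width: 0.001
grasp_force: 0.0
```

Run:
```python
from h import *
p=wrist();save(p,"w5")
for n,z in dict(clamp_pivot=.025,clamp_knob=.061,stop=.012).items():
    for r in bot.tip_of(n,p)[:2]: print(n,round(r["score"],2),np.round(r["xy"]),np.round(ins(at(p,r["xy"],z)),1))
print(toolshift((97.7,48.8),.038))
n=np.array([-.766,.643])
for f in np.arange(0,.81,.1):
    a=f+np.radians(35);print(round(f,1),toolshift(np.array([12.7,25.5])+75*np.array([np.cos(a),np.sin(a)])-19*n,.038))
```

```text
15.97 pos [0.675  0.1095 0.1232] ins [96.5 47.8] yaw -44.28 F [-0.11 -0.21 -0.42] grip 0.0
clamp_pivot 0.68 [370. 270.] [11.9 25.6]
stop 0.56 [364. 144.] [ 92.4 -30.6]
[-0.2 -1.2 86.3]
0.0 [-11.9  -1.2  86.3]
0.1 [-19.2  -2.7  86.3]
0.2 [-26.7  -3.5  86.3]
0.3 [-34.2  -3.6  86.3]
0.4 [-41.7  -3.   86.3]
0.5 [-49.   -1.5  86.3]
0.6 [-56.2   0.6  86.3]
0.7 [-63.1   3.4  86.3]
0.8 [-69.8   7.   86.3]
```

View pics/w5.png

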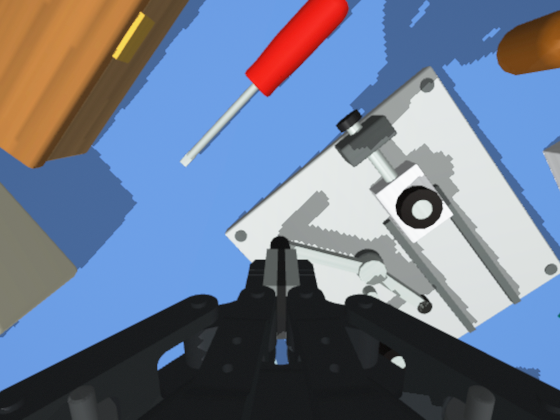

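Run:
```python
from h import *
p=wrist();T=np.linalg.inv(p["T"])
for n,i,z in [("knobtop",(74,68.7),.061),("base",(74,68.7),.021),("tcp",(96.5,47.8),.123),("pivot",(12.7,25.5),.03)]:
    c=T@np.r_[wor(i),z,1];c=p["camera_matrix"]@c[:3];print(n,c[:2]/c[2])
p=bot.read_camera("top")
for r in bot.tip_of("clamp_knob",p): print(r["score"],ins(at(p,r["xy"],.061)))
```

```text
16.18 pos [0.6756 0.1094 0.1243] ins [97.1 47.8] yaw -44.41 F [-0.1  -0.43 -0.14] grip 0.0
knobtop [279.58515202 267.18018517]
base [279.74316428 244.82622356]
tcp [282.22836028 266.53338507]
pivot [371.69179747 271.64660068]
```

jog_arm:
  motion:
    - [0,0,0,0,-1,40,0]
    - [0,0,0,0,-1,70,0]
    - [0,0,0,0,-1,86,0]
    - [0,0,0,0,-1,86,0]

```text
t: 16.82
eef_pos: [0.6762, 0.1107, 0.0373]
tool_rot: [0.001, 0.926, -0.378, -0.001]
contact_force: [0.4, -0.1, -0.2]
gripper_width: -0.002
grasp_force: 0.0
```

jog_arm:
  motion:
    - [0,0,0,-4,0,0,0]
    - [0,0,0,-8,0,0,0]
    - [0,0,0,-11,-0.5,0,0]
    - [0,0,0,-14,-1,0,0]
    - [0,0,0,-17,-1.5,0,0]
    - [0,0,0,-20,-1.5,0,0]
    - [0,0,0,-20,-1.5,0,0]

```text
t: 17.7
eef_pos: [0.6658, 0.1262, 0.0391]
tool_rot: [-0.001, 0.926, -0.378, 0.002]
contact_force: [6.0, -0.3, -0.2]
gripper_width: 0.0
grasp_force: 2.2
```

```bash
python3 -c "
from h import *
st()"
```

```text
17.7 pos [0.6658 0.1262 0.0391] ins [86.  63.8] yaw -44.43 F [ 5.96 -0.33 -0.24] grip 0.0
```

jog_arm:
  motion:
    - [0,0,0,-2,-1.2,0,0]
    - [0,0,0,-4,-1.5,0,0]
    - [0,0,0,-7,-1.8,0,0]
    - [0,0,0,-10,-2,0,0]
    - [0,0,0,-13,-2,0,0]
    - [0,0,0,-15,-2,0,0]

```text
t: 18.45
eef_pos: [0.6542, 0.1383, 0.0383]
tool_rot: [-0.0, 0.926, -0.378, 0.0]
contact_force: [3.9, -0.1, 1.3]
gripper_width: -0.003
grasp_force: 1.4
```

Run:
```python
from h import *
st();p=bot.read_camera("side");save(p,"s2")
for r in bot.tip_of("clamp_knob",p): print(r["score"],r["xy"],ins(at(p,r["xy"],.061)))
```

```text
18.45 pos [0.6542 0.1383 0.0383] ins [73.6 75. ] yaw -44.4 F [ 3.86 -0.09  1.31] grip -0.0
0.83 [227.4, 266.1] [58.0209112  87.63231735]
```

jog_arm:
  motion:
    - [0,0,0,-3,0,0,0]
    - [0,0,0,-6,0.3,0,0]
    - [0,0,0,-9,0.8,0,0]
    - [0,0,0,-12,1.4,0,0]
    - [0,0,0,-15,2,0,0]
    - [0,0,0,-18,2.8,0,0]
    - [0,0,0,-21,3.8,0,0]
    - [0,0,0,-24,5,0,0]

```text
t: 19.55
eef_pos: [0.6331, 0.1513, 0.038]
tool_rot: [0.0, 0.926, -0.378, -0.0]
contact_force: [0.5, -0.1, 0.6]
gripper_width: -0.002
grasp_force: 0.1
```

Run:
```python
from h import *
st();p=bot.read_camera("side");save(p,"s3")
for r in bot.tip_of("clamp_knob",p): print(r["score"],r["xy"],ins(at(p,r["xy"],.061)))
```

```text
19.55 pos [0.6331 0.1513 0.038 ] ins [51.5 86.3] yaw -44.41 F [ 0.54 -0.13  0.64] grip -0.0
0.84 [234.6, 269.7] [40.29759823 92.58295216]
```

jog_arm:
  motion:
    - [0,0,0,-2,1,0,0]
    - [0,0,0,-4,2,0,0]
    - [0,0,0,-6,3,0,0]
    - [0,0,0,-8,4,0,0]
    - [0,0,0,-8,4,0,0]
    - [0,0,0,-8,4,0,0]

```text
t: 20.4
eef_pos: [0.6253, 0.1539, 0.0382]
tool_rot: [-0.0, 0.926, -0.378, 0.0]
contact_force: [-0.4, -0.5, -0.7]
gripper_width: -0.001
grasp_force: 0.0
```

Run:
```python
from h import *
st();p=bot.read_camera("side");save(p,"s4")
for r in bot.tip_of("clamp_knob",p): print(r["score"],r["xy"],ins(at(p,r["xy"],.061)))
im=cv2.imread("pics/s4.png")[190:320,180:350];cv2.imwrite("pics/s4c.png",cv2.resize(im,None,fx=4,fy=4,interpolation=2))
```

```text
20.4 pos [0.6253 0.1539 0.0382] ins [43.5 88.3] yaw -44.42 F [-0.39 -0.46 -0.73] grip -0.0
0.9 [256.5, 277.1] [-9.11478111 98.76462097]
0.7 [256.6, 261.2] [ 3.14889551 59.50630027]
0.67 [289.5, 282.6] [-77.06653825  94.55052428]
```

View pics/s4c.png

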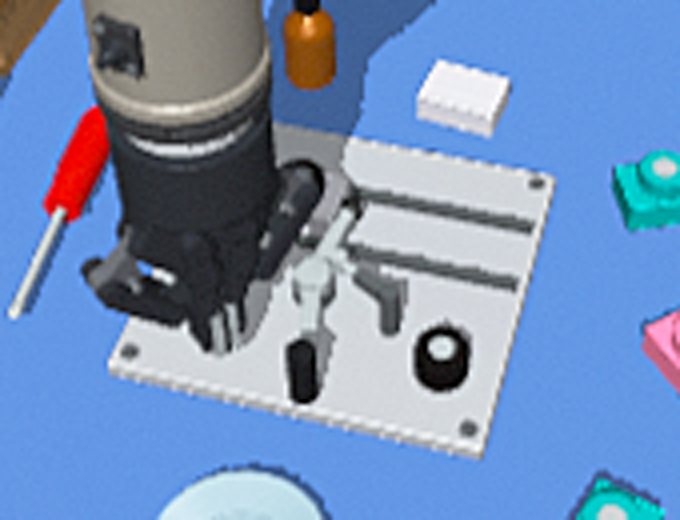

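jog_arm:
  motion:
    - [0,0,0,6,0,0,0]
    - [0,0,0,8,0,-30,0]
    - [0,0,0,8,0,-80,0]
    - [0,0,0,8,0,-130,0]
    - [0,0,0,8,0,-160,0]
    - [0,0,0,8,-60,-160,0]
    - [0,0,0,8,-120,-160,0]
    - [0,0,0,8,-120,-160,0]
    - [0,0,0,8,-120,-160,0]

```text
t: 21.62
eef_pos: [0.7149, 0.2332, 0.1975]
tool_rot: [0.001, 0.926, -0.378, -0.0]
contact_force: [-0.7, -0.3, 0.4]
gripper_width: -0.006
grasp_force: 0.0
```

Run:
```python
from h import *
st();A=[]
for c,x,y in(("top",170,130),("side",180,190)):
    p=bot.read_camera(c);save(p,c+"5");im=np.array(p["pixels"])[y:y+150,x:x+160,::-1]
    A.append(cv2.resize(im,(400,375),interpolation=cv2.INTER_CUBIC))
    for n,z in dict(clamp_knob=.061,carrier=.012,spare_puck=.012,spare_carrier=0,oil_bottle=0,dish=0,driver=0).items():
        for r in bot.tip_of(n,p)[:2]: print(c,n,round(r["score"],2),np.round(at(p,r["xy"],z),3),ins(at(p,r["xy"],z)).round())
cv2.imwrite("pics/c5.png",np.hstack(A))
```

```text
21.62 pos [0.7149 0.2332 0.1975] ins [126.9 174.1] yaw -44.44 F [-0.68 -0.34  0.37] grip -0.01
top clamp_knob 0.65 [0.579 0.16  0.061] [-3. 91.]
top clamp_knob 0.29 [0.501 0.137 0.061] [-79.  62.]
top carrier 0.71 [ 0.405 -0.023  0.012] [-163. -104.]
top carrier 0.65 [0.363 0.096 0.012] [-213.   11.]
top spare_puck 0.48 [0.509 0.132 0.012] [-71.  58.]
top spare_carrier 0.69 [ 0.542 -0.075  0.   ] [ -22. -147.]
top spare_carrier 0.49 [0.583 0.107 0.   ] [ 5. 39.]
top oil_bottle 0.56 [ 0.632 -0.094  0.   ] [  69. -159.]
top driver 0.72 [0.754 0.053 0.   ] [179.  -3.]
side clamp_knob 0.65 [0.58  0.168 0.061] [-3. 99.]
side clamp_knob 0.26 [0.565 0.121 0.061] [-14.  51.]
side carrier 0.92 [0.371 0.108 0.012] [-207.   24.]
side carrier 0.91 [0.607 0.041 0.012] [ 34. -26.]
side spare_puck 0.48 [0.515 0.13  0.012] [-64.  56.]
side spare_carrier 0.86 [ 0.525 -0.078  0.   ] [ -39. -150.]
side oil_bottle 0.59 [ 0.639 -0.095  0.   ] [  76. -159.]
side dish 0.87 [0.587 0.257 0.   ] [ -2. 188.]
side dish 0.68 [ 0.527 -0.07   0.   ] [ -37. -142.]
side driver 0.75 [ 0.748  0.068 -0.   ] [172.  12.]
```

View pics/c5.png

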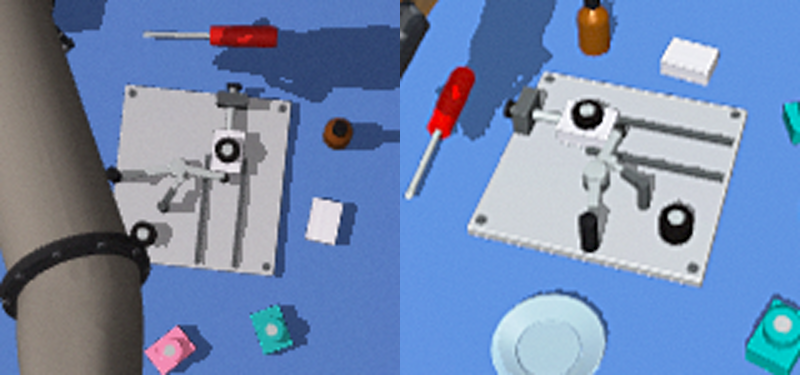

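The pictures show the nose pressed against the carrier's rear, the carrier on the screw, and the other things where they were. The arm is clear.

```bash
python3 -c "
from station import bot
print(bot.hand_in())"
```

```text
the job is handed in; nothing more can be done
None
```

The carrier was pushed against the stop screw and held at about 7 N (wrist reading), then the clamp lever was flipped and snapped shut behind it; the arm is clear and the job was handed in at about 22 s (no verdict was returned).

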